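Start up the gold-plating unit

ROBOT

A 6-joint arm with a two-finger parallel gripper is mounted at the origin on the work surface. World frame = base frame: x ahead of the robot, y to its left, z up, the work surface at z = 0. Lengths are in m, angles in rad, forces in N, time in s.
With the tool pointing down it reaches from about 0.25 to 0.775 m from the base axis. Payload 4 kg.
Tool frame: the origin (TCP) lies at the centre of the arm's flange, where the gripper is bolted on; the fingertips stand 199 mm ahead of it and the grasp point (between the pads) lies 180 mm ahead of it; z points along the fingers, y is the line along which they close (so a half turn about z gives the same grasp; the last joint's range is limited). The gripper opens to 94 mm and grips with 3 to 60 N. Pads are 16 mm wide; open, the fingers measure 119 mm over their backs; the gripper's body (75 mm by 177 mm) begins 78 mm behind the grasp point.
Start: joints at [1.037, 0.087, 1.371, -0, 1.684, -0.103], TCP at [0.23, 0.5, 0.405] pointing down, gripper open.
Joint ranges: [-3.1, 3.1], [-0.76, 2.03], [0.27, 2.55], [-1.08, 4.22], [0.17, 2.65], [-2.57, 2.57]. Speed limits (rad/s): [2.79, 2.79, 3.14, 3.14, 3.14, 3.14].

INTERFACE

Orientations are given as [roll, pitch, yaw] about the fixed x, y, z axes, in that order (R = Rz(yaw) Ry(pitch) Rx(roll)).
In Python, from bench import robot, eyes, models gives the robot as it stands.
- The arm moves only by the tool step_arm, never from a script. Its argument "commands" is a list that holds one entry, the list of rows, each a list of 7 numbers: the shift along the tool's x, y, z in mm, then the turn, a rotation vector about the tool's x, y, z in rad, then the finger opening in mm, from 0 to 94. In form: [[[tx, ty, tz, wx, wy, wz, gripper], ...]]. A call has 1 to 20 rows; each row shifts and turns the commanded pose from where the row before left it, along the tool's axes as they then stand; what a row does not reach is not made up. A row lasts 1/8 s, in which the tool goes at most 62.5 mm and 10.7 degrees, less where a joint would pass 70% of its speed; a pose out of reach is approached as far as the arm can. A call is refused whole if a number of a shift passes 62.5 or a number of a turn 0.188, either way. A call with a gripper value outside its range is refused whole. The fingers move at their own pace and stop on an object; the grip force is fixed at half the most. Time passes only in rows, so rows that do not move let the fingers close. It gives the time, the measured TCP pose, the force, the opening and the grip force at its end, in the units of the state.
- robot.get_obs(): the state, without advancing time (a new reading comes with each control period).
- eyes.snapshot(name): name is "side" or "top"; returns a dict with "color" (420x560x3 uint8, red, green, blue), "camera_matrix" (3x3 intrinsics, pixels), "eye" and "rotation" of the camera in the world. Camera axes: x right, y up, looking along -z (the intrinsics and any distortion apply to the point x, -y, -z); pixel columns grow to the right and rows downward; lengths in m; the calibration is good to about 2 mm. A picture is of the moment at which its call begins. There is no depth.
- robot.close_job(): hands the job in; it is judged then, once.
Trained networks look in a picture, given as the dict that the camera call returned (one of the last four; its "shot" number tells which), for a name from the list of things; names that differ only in an ending like _2 or _b are one class to them, and where a whole thing is asked for, a point or a joint stands for the part that bears it (a point fixed in the world has none). Each returns a list of dicts, best first, with "confidence" (0 to 1); they miss things now and then, are a little off and sometimes report something else, mostly with a low value. They report only what shows in the picture. A call takes as long as a camera call. They do not tell look-alikes from the thing itself.
- models.masks_of(picture, query): "mask" (420x560 bool, what is visible of it) and "xy" ([column, row] in pixels, amid what is visible of it).
- models.tip_of(picture, query): "xy" ([column, row] in pixels: a listed point, or the origin of a listed thing).
The state is a dict: "time": time; "joint_positions": joint angles; "qvel": joint speeds; "joint_torque": joint torques, N m; "tool_pos": TCP position; "ee_rot": TCP orientation; "wrist_force": force on the tool from outside, world axes, zero at the start; "wrist_torque": the same for the moment, N m; "width": finger opening in m; "finger_force": force on a finger pad.
Only numpy, scipy, OpenCV 4.12 (cv2) and the standard library are available. Lean on these libraries where they do the work, as an engineer would, in place of code of your own. Each camera call takes 0.05 s, during which the arm holds its last target. There are 200 camera calls.

TASK

Start up the plating unit on the gilder's bench by pressing its controls (closed fingers will do), strictly in this order: push down the raised end of the mains rocker switch until it has tipped fully over, push the square key fully in so that it stays down, then press the flat round start button fully in and let it come back out. Do not press the mushroom-shaped stop button. Nothing is to be picked up: leave the jar, the bottle, the cup and the gilded ornament standing where they are.

Things in the scene. Friction and masses are not known exactly. Their poses are not given: they have to be found in the camera images.
- tray: Grey fixed rack tray, 180 (x) x 440 (y) mm, floor 8 mm thick, rim 18 mm high, z up; origin: centre of underside. Four white modules, 150 (x) x 78 (y) x 55 mm, stand in it in a row along its y, 85 mm apart, order varies, axes parallel to the tray's. Module tops are 63 mm above the bench; each has one black control at its centre and two terminal posts, 15 mm high, 58 mm further to tray +x.
- mains_rocker (a joint): Tilt of the mains rocker, rad: 0 to 0.06 at the start (off: half towards tray -x level, half towards tray +x standing up at about 0.5 rad), 0.5 when tipped fully over (+x half level, -x half up). It pivots about a line along tray y, has dry friction only (0.05 Nm, 2 to 3 N at the raised end) and stays where it is left.
- rocker_press (a point): Point to press on the rocker: on the surface of its +x half (raised at the start), 18 mm from the pivot; moves with the rocker. Black V-shaped paddle, 36 mm wide (tray y), each half 26 mm long (tray x); its valley (pivot) is 70 mm above the bench, its raised end 12 mm higher. At full tip this point is 70 mm above the bench. A grey bezel 4 mm high surrounds it.
- square_key (a joint): How far the square key is pushed in, in m: 0 to 0.001 at the start, 0.008 fully in. Dry friction of about 3 N, no spring: it stays where it is pushed to.
- key_top (a point): Centre of the top face of the square black key, 30 x 30 mm; 12 mm above its module's top (75 mm above the bench) when out, 4 mm when fully in. It moves straight down.
- start_button (a joint): How far the start button is pressed, in m: 0 out, 0.008 fully in. Spring: about 1.2 N to begin, 4 N fully in; it comes back out by itself.
- start_top (a point): Centre of the top face of the start button, a flat round black button of 30 mm diameter; 12 mm above its module's top (75 mm above the bench) when out. It moves straight down.
- stop_mushroom (a joint): How far the stop button is pressed, in m: 0 out, 0.008 fully in (spring, 1.5 to 5 N). Not to be pressed.
- stop_top (a point): Top of the stop button, a black domed mushroom head of 42 mm diameter on a thin grey stem; its top is 27 mm above its module's top (90 mm above the bench).
- jar: Loose glass jar with green cap, 52 mm diameter, 60 mm tall, standing on the tray floor near the tray's +y end, beside the last module. Origin: centre of its underside.
- bottle: Loose clear bottle with blue cap, 52 mm diameter, 150 mm tall, on the bench to the right (-y). Origin: centre of its underside.
- cup: Loose paper-coloured cup, 72 mm diameter at the rim, 90 mm tall, on the bench to the left (+y). Origin: centre of its underside.
- ornament: Loose gilded plate with scrollwork, 120 x 85 mm, about 15 mm thick, lying on the bench to the right (-y). Origin: centre of its underside.
Mind the look-alikes: they are no part of the job. Of the things that look like the ornament, take the one that is farthest to the robot's left at the start.

How it is judged:
On the way, in this order (a step that is already met when the one before it is completed fails the run):
1. the mains rocker is tipped fully over (joint above 0.42 rad) (value of joint mains_rocker above 0.42 rad), for 0.1 s.
2. the square key is fully in (above 6 mm) (value of joint mains_rocker above 0.42 rad and value of joint square_key above 0.006 m), for 0.1 s.
3. the start button is pressed fully in (above 6 mm) (all of step 2 and value of joint start_button above 0.006 m), for 0.1 s.
At the end, for the whole second after the job is handed in: Rocker tipped over (above 0.42 of 0.5 rad), square key in (above 6 of 8 mm), start and stop buttons out (below 1.5 mm), and jar, bottle, cup and ornament within 20 mm of where they stood and upright (all of step 2 and value of joint each of start_button, stop_mushroom below 0.0015 m and distance of each of jar, bottle, cup, ornament from where it was at the start of the episode below 0.02 m and angle between each of jar, bottle, cup, ornament's own z axis and vertical below 0.15 rad); the robot touches nothing.
It fails at once if the square key is pushed in before the mains rocker is over (value of joint square_key above 0.003 m and value of joint mains_rocker below 0.38 rad).
It fails at once if the start button is pressed before the rocker is over and the key is in (value of joint start_button above 0.003 m and (value of joint mains_rocker below 0.38 rad or value of joint square_key below 0.005 m)).
It fails at once if the stop button is pressed (more than 3 mm) (value of joint stop_mushroom above 0.003 m).
It fails at once if the jar, bottle, cup or ornament is lifted, carried or pushed away (20 mm) (distance of any of jar, bottle, cup, ornament from where it was at the start of the episode above 0.02 m).
It fails at once if the jar, bottle, cup or ornament is tipped (angle between any of jar, bottle, cup, ornament's own z axis and vertical above 0.3 rad).
It also fails if it takes over 38 s, if anything falls off the work surface, if the arm or the gripper's body presses on something with over 40 N, if the wrist force passes 120 N, or if a joint passes its speed limit or range.

## Working session

There is one attempt and no reset: what is moved stays moved. The work goes in short steps, Python scripts to look and compute and a tool call to move; the robot and the scene stay as the last step left them, time stands still between calls to the robot, and variables do not carry over. Pictures are saved under pics/ and viewed, at most 10 in all, crops included, and the job is handed in when it is done.

Besides the shell and the picture viewer there is one more tool, called as name(argument=value, ...) on one line, values as JSON. step_arm: Moves the arm, as the interface text tells. Its arguments: {"type":"object","properties":{"commands":{"type":"array"}},"required":["commands"]}

```bash
mkdir -p pics; cat > h.py <<'E'
import numpy as np, cv2
from bench import robot, eyes, models
def ray(p,xy):
    K=np.array(p["camera_matrix"]);d=np.linalg.inv(K)@[xy[0],xy[1],1]
    return np.array(p["eye"]),np.array(p["rotation"])@[d[0],-d[1],-d[2]]
def at(p,xy,z):
    e,d=ray(p,xy);return e+d*(z-e[2])/d[2]
def save(p,n): cv2.imwrite("pics/"+n+".png",cv2.cvtColor(p["color"],cv2.COLOR_RGB2BGR))
E
python3 - <<'E'
from h import *
H=dict(rocker_press=.08,key_top=.075,start_top=.075,stop_top=.09,tray=0,jar=0,bottle=0,cup=0,ornament=0)
for n in("top","side"):
    p=eyes.snapshot(n);save(p,n+"0");print(n,[k for k in p if k not in("color",)],np.round(p["eye"],3))
    for q,z in H.items():
        for r in models.tip_of(p,q)[:4]: print(q,round(r["confidence"],2),np.round(r["xy"],1),np.round(at(p,r["xy"],z),4)[:2])
o=robot.get_obs();print(o["time"],o["tool_pos"],o["ee_rot"],o["width"])
E
```

```text
top ['camera_matrix', 'eye', 'rotation', 'shot'] [ 0.325 -0.06   1.348]Traceback (most recent call last):
  File "<stdin>", line 6, in <module>
  File "h.py", line 7, in at
    e,d=ray(p,xy);return e+d*(z-e[2])/d[2]
                                      ~^^^
IndexError: invalid index to scalar variable.
```

```bash
python3 - <<'E'
from h import *
p=eyes.snapshot("top");print(p["rotation"],p["camera_matrix"]);save(p,"top0")
p=eyes.snapshot("side");print(p["rotation"],p["eye"]);save(p,"side0")
E
```

```text
[ 0.12172474  0.0220323  -1.55105973] [[398.5059684    0.         278.14380343]
 [  0.         398.5059684  207.39305883]
 [  0.           0.           1.        ]]
[ 0.69239709  0.00151023 -0.70663635] [-0.10046619 -0.73007684  1.15614788]
```

View pics/top0.png

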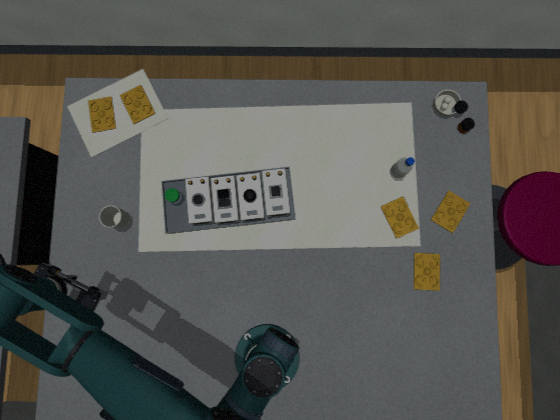

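View pics/side0.png

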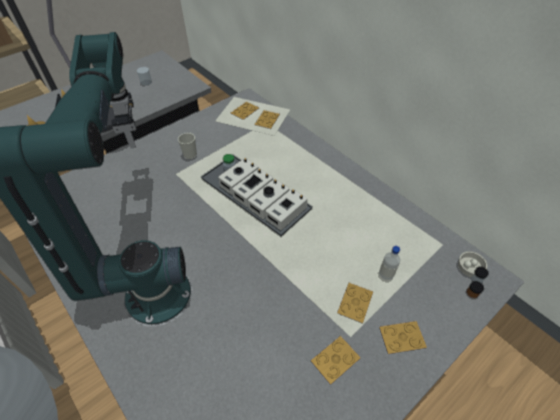

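```bash
cat >> h.py <<'E'
from scipy.spatial.transform import Rotation as Ro
def ray(p,xy):
    K=np.array(p["camera_matrix"]);d=np.linalg.inv(K)@[xy[0],xy[1],1]
    return np.array(p["eye"]),Ro.from_euler("xyz",p["rotation"]).as_matrix()@[d[0],-d[1],-d[2]]
E
python3 - <<'E'
from h import *
H=dict(rocker_press=.078,key_top=.075,start_top=.075,stop_top=.09,tray=0,jar=0,bottle=0,cup=0)
C=[]
for n,b in(("top",(155,160,300,240)),("side",(195,145,320,240))):
    p=eyes.snapshot(n)
    print(n,"base?",at(p,(265,360) if n=="top" else (158,300),0.03)[:2])
    for q,z in H.items():
        for r in models.tip_of(p,q)[:3]: print(q,round(r["confidence"],2),np.round(r["xy"],1),np.round(at(p,r["xy"],z),4)[:2])
    c=p["color"][b[1]:b[3],b[0]:b[2],::-1];C.append(cv2.resize(c,(600,290),interpolation=cv2.INTER_CUBIC))
cv2.imwrite("pics/crop.png",np.vstack(C))
o=robot.get_obs();print(o["time"],o["tool_pos"],o["ee_rot"],o["width"])
E
```

```text
top base? [-0.00480201  0.00441289]
rocker_press 0.58 [223.5 195.2] [0.5166 0.1485]
key_top 0.54 [272.5 187. ] [ 0.5465 -0.0093]
start_top 0.57 [196.2 202.2] [0.4927 0.2369]
tray 0.51 [194.9 201. ] [0.5066 0.2591]
jar 0.65 [175.8 196.4] [0.5215 0.3258]
bottle 0.55 [399.2 170.5] [ 0.6237 -0.4392]
bottle 0.46 [193.6 198.1] [0.5166 0.264 ]
cup 0.96 [119.  216.6] [0.4483 0.5182]
cup 0.68 [268.7 185.4] [0.5649 0.0069]
side base? [-0.01375516 -0.03941724]
key_top 0.4 [283.8 204.3] [ 0.519  -0.0249]
start_top 0.43 [238.7 168.9] [0.5049 0.2285]
stop_top 0.54 [269.1 189.5] [0.5165 0.0551]
jar 0.61 [230.2 164.9] [0.5341 0.3378]
bottle 0.87 [389.3 272.1] [ 0.6343 -0.4369]
cup 0.82 [189.2 153. ] [0.4428 0.5145]
1.1 [0.22968608 0.49975646 0.40469768] [ 3.14148985e+00 -1.50270383e-05  2.71076490e+00] 0.09350256113540699
```

View pics/crop.png

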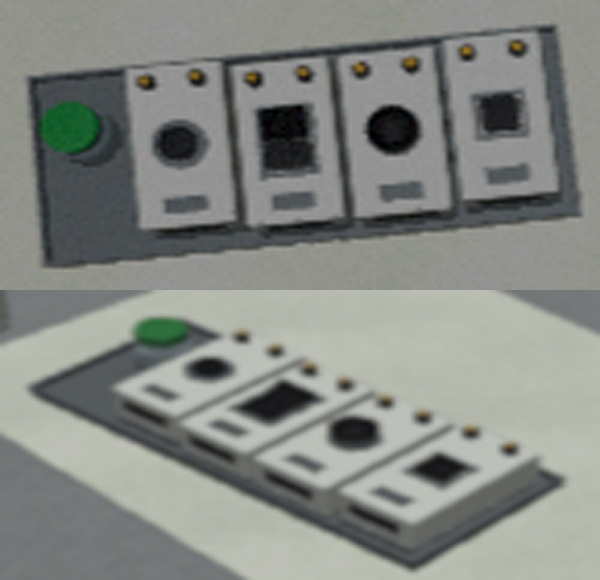

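```bash
cat > m.py <<'E'
from h import *
from scipy.optimize import least_squares
P={n:eyes.snapshot(n) for n in("top","side")}
seeds=dict(top=[(198.5,199.7),(224.4,197.8),(250,195.9),(275.8,190.9)],side=[(238.5,170.9),(252.7,182),(268.8,191.6),(286.9,204)])
Z=[.075,.074,.082,.075]
obs=[]
for n,p in P.items():
    g=p["color"].max(2)
    for i,s in enumerate(seeds[n]):
        nn,l,st,c=cv2.connectedComponentsWithStats((g<75).astype(np.uint8))
        c_=[(np.hypot(*(c[k]-s)),k) for k in range(1,nn) if 20<st[k,4]<600]
        d,k=min(c_); w=(l==k)
        a=at(p,c[k],Z[i])[:2]
        print(n,i,np.round(c[k],1),st[k,4],round(d,1),np.round(a,4)); obs.append((i,a if d<5 else at(p,s,Z[i])[:2]))
def f(v,sel=obs):
    x,y,t=v
    return np.ravel([a-[x-(i-1.5)*.085*-np.sin(t),y-(i-1.5)*.085*np.cos(t)] for i,a in sel])
for s in (obs,obs[:4],obs[4:]):
    r=least_squares(f,[.52,.11,0],args=(s,),loss="soft_l1",f_scale=.003);v=r.x;print(np.round(v,4),np.round(f(v,s).reshape(-1,2)*1000,1).tolist())
    print([np.round([v[0]-(i-1.5)*.085*-np.sin(v[2]),v[1]-(i-1.5)*.085*np.cos(v[2])],4).tolist() for i in range(4)])
E
python3 m.py
```

```text
top 0 [197.3 199.1] 86 1.3 [0.5027 0.2336]
top 1 [223.6 197.6] 217 0.9 [0.5094 0.1487]
top 2 [249.4 195.2] 134 0.9 [0.5173 0.0642]
top 3 [275.3 190.7] 89 0.5 [ 0.5346 -0.0188]
side 0 [238.2 170.4] 38 0.6 [0.4985 0.2232]
side 1 [252.4 181.4] 109 0.6 [0.5044 0.1406]
side 2 [268.2 191.1] 73 0.8 [0.5132 0.0569]
side 3 [286.  203.2] 58 1.2 [ 0.5286 -0.0259]
[0.5135 0.103  0.117 ] [[4.1, 4.0], [0.9, 3.5], [-1.2, 3.4], [6.3, 4.8], [-0.1, -6.5], [-4.1, -4.6], [-5.2, -3.9], [0.2, -2.3]]
[[0.4986, 0.2296], [0.5085, 0.1452], [0.5184, 0.0608], [0.5284, -0.0236]]
[0.5162 0.1069 0.1231] [[2.2, 0.2], [-1.6, -0.4], [-4.1, -0.6], [2.8, 0.8]]
[[0.5005, 0.2335], [0.511, 0.1491], [0.5214, 0.0647], [0.5318, -0.0196]]
[0.5112 0.0987 0.1199] [[2.6, -2.1], [-1.8, -0.3], [-3.1, 0.4], [2.1, 2.0]]
[[0.496, 0.2253], [0.5062, 0.1409], [0.5163, 0.0565], [0.5265, -0.0279]]
```

The top crop shows, from the jar (left) to the right, with full-picture pixels:
- **Start:** flat round button in a grey ring, (197,199).
- **Rocker:** two-part paddle, (224,198), with its raised half towards the posts at +x.
- **Stop:** the larger mushroom head, (249,195).
- **Square key:** (275,191).

The start and stop buttons are the look-alike pair. I choose the smaller one with the flush ring, next to the jar, as start. The ornaments stay untouched. I trust the top view for positions, because the side view is biased by the visible side walls.

step_arm(commands=[[[0, 0, 0, 0, 0, -0.11, 0], [0, 0, 0, 0, 0, -0.11, 0], [0, 0, 0, 0, 0, -0.11, 0], [0, 0, 0, 0, 0, -0.11, 0], [0, 0, 0, 0, 0, -0.11, 0], [-21.4, -31.8, 0, 0, 0, 0, 0], [-21.4, -31.8, 0, 0, 0, 0, 0], [-21.4, -31.8, 0, 0, 0, 0, 0], [-21.4, -31.8, 0, 0, 0, 0, 0], [-21.4, -31.8, 0, 0, 0, 0, 0], [-21.4, -31.8, 0, 0, 0, 0, 0], [-21.4, -31.8, 0, 0, 0, 0, 0], [-21.4, -31.8, 0, 0, 0, 0, 0], [-21.4, -31.8, 0, 0, 0, 0, 0], [-21.4, -31.8, 0, 0, 0, 0, 0], [-21.4, -31.8, 0, 0, 0, 0, 0], [-21.4, -31.8, 0, 0, 0, 0, 0], [0, 0, 30, 0, 0, 0, 0], [0, 0, 30, 0, 0, 0, 0], [0, 0, 30, 0, 0, 0, 0]]])

```text
time: 3.7
tool_pos: [0.5302, 0.1512, 0.3138]
ee_rot: [3.141, 0.0, -3.023]
wrist_force: [-0.6, -0.3, -0.1]
width: 0.0002
finger_force: 0.0
```

```bash
python3 - <<'E'
from h import *
p=eyes.snapshot("side");save(p,"s1")
c=p["color"][100:240,190:350,::-1];cv2.imwrite("pics/s1.png",cv2.resize(c,(640,560),interpolation=cv2.INTER_CUBIC))
o=robot.get_obs();print(o["time"],o["tool_pos"],o["ee_rot"],o["width"],o["wrist_force"])
E
```

```text
3.75 [0.52893171 0.15102028 0.30882474] [-3.14123282 -0.00832105 -3.02271023] 0.0005004631902800357 [-1.54205108  0.75242118 -2.69354708]
```

View pics/s1.png

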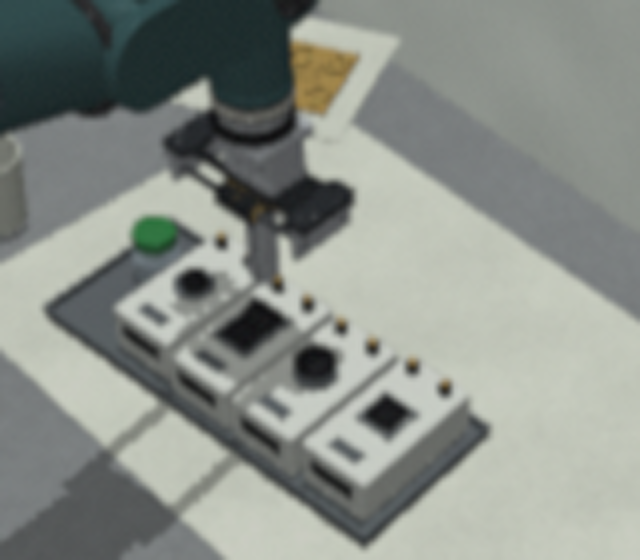

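The fingertips hang at crop (264,280), full-picture (256,170), just above the raised half of the rocker, clear of the mushroom. I press down now.

step_arm(commands=[[[0, 0, 10, 0, 0, 0, 0], [0, 0, 10, 0, 0, 0, 0], [0, 0, 8, 0, 0, 0, 0], [0, 0, 6, 0, 0, 0, 0], [0, 0, 6, 0, 0, 0, 0], [0, 0, 4, 0, 0, 0, 0], [0, 0, 2, 0, 0, 0, 0], [0, 0, 0, 0, 0, 0, 0], [0, 0, 0, 0, 0, 0, 0]]])

```text
time: 4.88
tool_pos: [0.5303, 0.1515, 0.2694]
ee_rot: [3.141, 0.002, -3.022]
wrist_force: [2.1, 0.0, 5.3]
width: 0.0006
finger_force: 2.6
```

step_arm(commands=[[[0, 0, 1.5, 0, 0, 0, 0], [0, 0, 0, 0, 0, 0, 0], [0, 0, 0, 0, 0, 0, 0]]])

```text
time: 5.25
tool_pos: [0.5303, 0.1515, 0.2693]
ee_rot: [3.141, 0.002, -3.022]
wrist_force: [-0.0, -0.7, 9.9]
width: 0.0006
finger_force: 5.3
```

step_arm(commands=[[[0, 0, -20, 0, 0, 0, 0], [0, 0, -30, 0, 0, 0, 0], [0, 30, 0, 0, 0, 0, 0], [0, 30, 0, 0, 0, 0, 0], [0, 30, 0, 0, 0, 0, 0], [0, 0, 0, 0, 0, 0, 0]]])

```text
time: 6.0
tool_pos: [0.5182, 0.242, 0.3153]
ee_rot: [-3.141, -0.005, -3.019]
wrist_force: [0.2, -0.6, 0.3]
width: 0.0006
finger_force: 0.0
```

```bash
python3 - <<'E'
from h import *
p=eyes.snapshot("side")
c=p["color"][140:220,215:315,::-1];cv2.imwrite("pics/s2.png",cv2.resize(c,(700,560),interpolation=cv2.INTER_CUBIC))
o=robot.get_obs();print(o["time"],o["tool_pos"])
E
```

```text
6.05 [0.51853552 0.24109069 0.31548357]
```

View pics/s2.png

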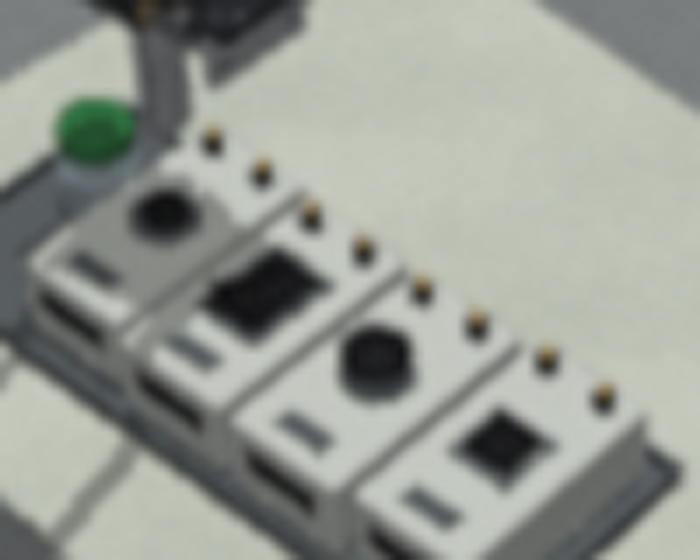

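The rocker's shape has changed: the near (-x) half now stands up at crop (240,300), and the +x half is level. The force rose with no further travel, so it is at its stop. Next is the key.

step_arm(commands=[[[0, 0, -15, 0, 0, 0, 0], [2, -32.6, 0, 0, 0, 0, 0], [2, -32.6, 0, 0, 0, 0, 0], [2, -32.6, 0, 0, 0, 0, 0], [2, -32.6, 0, 0, 0, 0, 0], [2, -32.6, 0, 0, 0, 0, 0], [2, -32.6, 0, 0, 0, 0, 0], [1, -32.6, 0, 0, 0, 0, 0], [1, -32.6, 0, 0, 0, 0, 0], [0, 0, 0, 0, 0, 0, 0], [0, 0, 20, 0, 0, 0, 0], [0, 0, 0, 0, 0, 0, 0]]])

```text
time: 7.55
tool_pos: [0.5358, -0.0196, 0.3111]
ee_rot: [3.14, -0.003, -3.023]
wrist_force: [0.2, -0.1, -0.6]
width: 0.0006
finger_force: 0.0
```

```bash
python3 - <<'E'
from h import *
p=eyes.snapshot("side")
c=p["color"][150:230,235:335,::-1];cv2.imwrite("pics/s3.png",cv2.resize(c,(700,560),interpolation=cv2.INTER_CUBIC))
o=robot.get_obs();print(o["time"],o["tool_pos"])
E
```

```text
7.6 [ 0.53610809 -0.01951034  0.31211785]
```

View pics/s3.png

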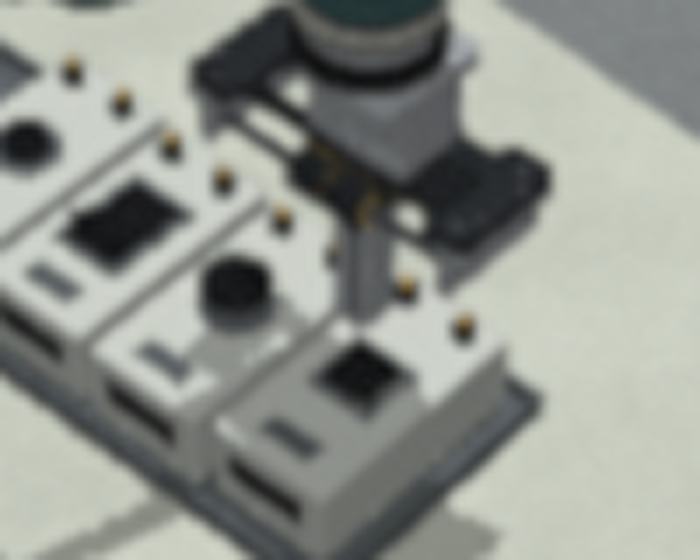

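The fingertips are at crop (368,320), straight above the key at (365,372), which agrees with the remaining drop. I press it now.

step_arm(commands=[[[0, 0, 10, 0, 0, 0, 0], [0, 0, 10, 0, 0, 0, 0], [0, 0, 10, 0, 0, 0, 0], [0, 0, 6, 0, 0, 0, 0], [0, 0, 6, 0, 0, 0, 0], [0, 0, 3, 0, 0, 0, 0], [0, 0, 1.5, 0, 0, 0, 0], [0, 0, 0, 0, 0, 0, 0], [0, 0, 0, 0, 0, 0, 0]]])

```text
time: 8.72
tool_pos: [0.5364, -0.0198, 0.2664]
ee_rot: [3.141, 0.0, -3.022]
wrist_force: [-2.4, 1.0, 5.6]
width: 0.0003
finger_force: 2.7
```

step_arm(commands=[[[0, 0, 1.5, 0, 0, 0, 0], [0, 0, 0, 0, 0, 0, 0], [0, 0, 0, 0, 0, 0, 0]]])

```text
time: 9.1
tool_pos: [0.5363, -0.0198, 0.2662]
ee_rot: [-3.141, 0.001, -3.022]
wrist_force: [-5.6, 1.5, 10.9]
width: 0.0004
finger_force: 5.4
```

step_arm(commands=[[[0, 0, -20, 0, 0, 0, 0], [0, 0, -45, 0, 0, 0, 0], [0, 0, 0, 0, 0, 0, 0], [0, 32, 0, 0, 0, 0, 0], [0, 32, 0, 0, 0, 0, 0], [0, 32, 0, 0, 0, 0, 0], [0, 32, 0, 0, 0, 0, 0], [1, 32, 0, 0, 0, 0, 0], [1, 32, 0, 0, 0, 0, 0], [1, 32, 0, 0, 0, 0, 0], [1, 32, 0, 0, 0, 0, 0], [0, 0, 0, 0, 0, 0, 0], [0, 0, 18, 0, 0, 0, 0], [0, 0, 0, 0, 0, 0, 0]]])

```text
time: 10.85
tool_pos: [0.5016, 0.2327, 0.308]
ee_rot: [-3.14, -0.005, -3.024]
wrist_force: [-0.6, 0.7, -0.6]
width: 0.0007
finger_force: 0.0
```

```bash
python3 - <<'E'
from h import *
p=eyes.snapshot("side")
c=p["color"][135:215,210:310,::-1];cv2.imwrite("pics/s4.png",cv2.resize(c,(700,560),interpolation=cv2.INTER_CUBIC))
o=robot.get_obs();print(o["time"],o["tool_pos"])
E
```

```text
10.9 [0.50189687 0.23275504 0.30913702]
```

View pics/s4.png

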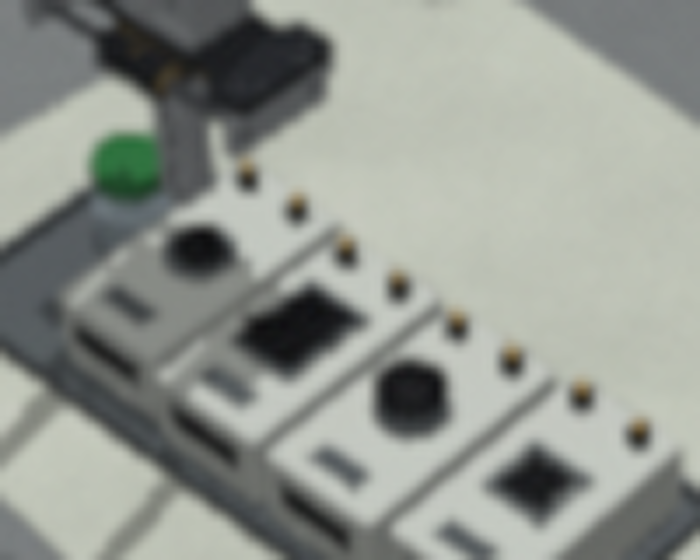

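The key is now visibly lower. The fingertips at crop (190,195) are above the flat start button at (200,248), so a 2 mm correction is enough. I press it now.

step_arm(commands=[[[-1, -2, 10, 0, 0, 0, 0], [0, 0, 10, 0, 0, 0, 0], [0, 0, 8, 0, 0, 0, 0], [0, 0, 6, 0, 0, 0, 0], [0, 0, 6, 0, 0, 0, 0], [0, 0, 3, 0, 0, 0, 0], [0, 0, 1.5, 0, 0, 0, 0], [0, 0, 0, 0, 0, 0, 0], [0, 0, 0, 0, 0, 0, 0]]])

```text
time: 12.02
tool_pos: [0.5032, 0.232, 0.267]
ee_rot: [3.142, 0.0, -3.022]
wrist_force: [-2.0, -1.0, 3.1]
width: 0.0001
finger_force: 1.8
```

step_arm(commands=[[[0, 0, 2, 0, 0, 0, 0], [0, 0, 0, 0, 0, 0, 0], [0, 0, 0, 0, 0, 0, 0]]])

```text
time: 12.4
tool_pos: [0.5032, 0.232, 0.2664]
ee_rot: [3.141, 0.001, -3.022]
wrist_force: [-5.5, -1.8, 9.5]
width: 0.0007
finger_force: 4.7
```

Fully in: the force is above the spring's 4 N with no further travel. I withdraw and check.

step_arm(commands=[[[0, 0, -15, 0, 0, 0, 0], [0, 0, -40, 0, 0, 0, 0], [0, 0, -50, 0, 0, 0, 0], [0, 0, -40, 0, 0, 0, 0], [40, 0, 0, 0, 0, 0, 0], [50, 0, 0, 0, 0, 0, 0], [50, 0, 0, 0, 0, 0, 0], [0, 0, 0, 0, 0, 0, 0], [0, 0, 0, 0, 0, 0, 0], [0, 0, 0, 0, 0, 0, 0]]])

```text
time: 13.65
tool_pos: [0.3653, 0.2155, 0.4097]
ee_rot: [3.141, 0.0, -3.023]
wrist_force: [0.2, -0.6, 0.3]
width: 0.0002
finger_force: 0.0
```

```bash
python3 - <<'E'
from h import *
p=eyes.snapshot("side")
c=p["color"][135:215,210:310,::-1];a=cv2.resize(c,(700,560),interpolation=cv2.INTER_CUBIC);cv2.imwrite("pics/s5.png",a)
o=robot.get_obs();print(o["time"],o["tool_pos"],o["wrist_force"])
E
```

```text
13.7 [0.36534199 0.21545787 0.40954411] [0.24731133 0.27764793 0.20170227]
```

View pics/s5.png

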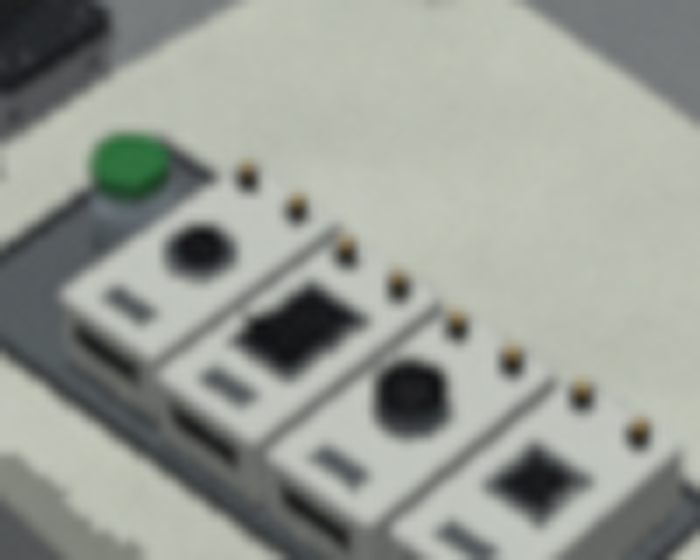

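The start button is back out at crop (200,250), the rocker at (300,328) is over, the key at (538,482) is in, the stop is untouched and the jar is in its place.

```bash
python3 -c "
from bench import robot
print(robot.close_job())"
```

```text
the job is handed in; nothing more can be done
None
```

I pressed the mains rocker, the square key and the start button in that order and handed the job in; the force readings showed each one hitting its stop, the last picture showed the start button back out with the stop button and jar undisturbed, and no verdict was returned.

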